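# Open the gas cylinder's cap of unknown thread hand

### The arm

A 6-joint arm with a two-finger parallel gripper is mounted at the origin on a cart in front of the work surface, level with it; the furniture and walls round the work are solid. World frame = base frame: x ahead of the robot, y to its left, z up, the work surface at z = 0. Lengths are in m, angles in rad, forces in N, time in s.
With the tool pointing down it reaches from about 0.3 to 0.85 m from the base axis. Payload 4.2 kg.
Tool frame: the origin (TCP) lies midway between the tips of the shut fingers; the grasp point (between the pads) lies 19 mm behind it (arm.grip_depth is the distance from the TCP to the grasp point, in m); z points along the fingers, y is the line along which they close (so a half turn about z gives the same grasp; the last joint's range is limited). The gripper opens to 91 mm and grips with 3 to 60 N. Pads are 32 mm wide; open, the fingers measure 118 mm over their backs; the gripper's body (76 mm by 178 mm) begins 60 mm behind the grasp point.
Start: joints at [1.109, 0.32, 1.565, -0, 1.257, -0.02], TCP at [0.246, 0.52, 0.191] pointing down, gripper open.
Joint ranges: [-3.11, 3.11], [-0.84, 2.01], [0.21, 2.61], [-1.34, 4.49], [0.05, 2.63], [-2.56, 2.56]. Speed limits (rad/s): [2.57, 2.57, 3.14, 3.14, 3.14, 3.14].

### API

Orientations are given as a unit quaternion [w, x, y, z].
In Python, from plant import observe, optics, job, nets, arm gives the robot as it stands.
- The arm moves only by the tool carry_out, never from a script. Its argument "series" is a list of rows, each a list of 5 numbers: the opening, from 0 (shut) to 1 (fully open), then the shift along the world's x, y, z in normalised numbers (1 is 600 mm), then the turn about the world's z in a scale on which 1.0 is 2 rad. In form: [[jaw, dx, dy, dz, twist], ...]. A call has 1 to 8 rows; each row is the pose to reach, as a shift and turn from the pose commanded when the call began; what a row does not reach only later rows make up. A row lasts 1/12 s, in which the tool goes at most 41.7 mm and 7.16 degrees, less where a joint would pass 70% of its speed; a pose out of reach is approached as far as the arm can. A shift or turn number past 1, either way, is cut back to 1. A call with a gripper value outside its range is refused whole. The fingers move at their own pace and stop on an object; "force" is the grip in N (left out, the last holds). Time passes only in rows, so rows that repeat a pose let the fingers close. It gives the time, the measured TCP pose, the force, the opening and the grip force at its end, in the units of the state.
- observe(): the state, without advancing time (a new reading comes with each control period).
- optics.capture(name): name is "scene" or "side" or "wrist"; returns the picture (420x560x3 uint8, red, green, blue); there is no depth.
- optics.camera_info(name): a dict with "fx", "fy", "cx", "cy" (pixels), "pose" (4x4, takes a point from camera to world coordinates); the wrist camera has in their place "hand_eye" (4x4, takes a point from camera to tool coordinates, whose origin is the TCP and whose axes are the flange's). Camera axes: x right, y up, looking along -z (the intrinsics and any distortion apply to the point x, -y, -z); pixel columns grow to the right and rows downward; lengths in m; the calibration is good to about 2 mm. The wrist camera is an equidistant fisheye: a pixel r from the principal point sees the ray r / f radians off the axis. A picture is of the moment at which its call begins: read the wrist's pose just before it. camera_info takes no time and is no camera call.
- job.hand_in(): hands the job in; it is judged then, once.
Trained networks look in the newest picture that a camera, given by its name, has taken for a name from the list of things; names that differ only in an ending like _2 or _b are one class to them, and where a whole thing is asked for, a point or a joint stands for the part that bears it (a point fixed in the world has none). Each returns a list of dicts, best first, with "conf" (0 to 1); they miss things now and then, are a little off and sometimes report something else, mostly with a low value. They report only what shows in the picture. A call takes as long as a camera call. They do not tell look-alikes from the thing itself.
- nets.look_for(camera, label): "box" ([left, top, right, bottom] in pixels, round what is visible of it).
- nets.trace(camera, label): "pixels" (420x560 bool, what is visible of it) and "box" ([left, top, right, bottom] in pixels, round what is visible of it).
- nets.tip_of(camera, label): "location" ([row, column] in pixels: a listed point, or the origin of a listed thing).
The state is a dict: "t": time; "qpos": joint angles; "joint_velocities": joint speeds; "joint_torque": joint torques, N m; "eef_pos": TCP position; "orientation": TCP orientation; "wrist_force": force on the tool from outside, world axes, zero at the start; "wrist_torque": the same for the moment, N m; "finger_gap": finger opening in m; "gripper_force": force on a finger pad.
Only numpy, scipy, OpenCV 4.12 (cv2) and the standard library are available. Lean on these libraries where they do the work, as an engineer would, in place of code of your own. Each camera call takes 0.05 s, during which the arm holds its last target. There are 200 camera calls.

### The job

Take the red cap off the soda-maker gas cylinder that stands clamped on the worktop. Some of these caps have a left-hand thread and some a right-hand one, and you cannot see which: try to loosen it both ways until you find the way it turns, run it off, lift it and finish while still holding it in the gripper, the right way up and still, above the height of the cylinder's mouth and off to one side so that the mouth is fully uncovered. Do not drop the cap or disturb the things standing around.

Things in the scene. Friction and masses are not known exactly. Their poses are not given: they have to be found in the camera images.
- gas_cylinder: Upright pale silver gas cylinder with a blue band, 70 mm across, clamped in a black cup (86 mm across) on a round dark foot 120 mm across and 18 mm high; a small black clamp screw sticks out of the cup towards -x. All of it is fixed. Origin: centre of the underside, on the worktop; z up the cylinder's axis. The shoulder ends 132 mm up.
- mouth (a point): Centre of the cylinder's mouth, the top of its brass neck (45 mm across, hidden under the cap), 150 mm above the worktop. Turned the wrong way, the cap meets a stiff stop after 0.1 to 0.25 rad: with a 60 N grip the moment about the vertical passes 0.6 N m within 0.5 rad of wrist turn, then the fingers may slip; free turning needs under 0.2 N m.
- cap: Loose round red cap with a ribbed edge, 58 mm across, 34 mm high, 0.2 to 0.33 kg, upright on the neck. Origin: centre of its open underside; z up; x along the white stripe on its top. Screwed on, its origin is 136 mm above the cylinder's, its x along the cylinder's x within 0.06 rad. Its loosening direction, clockwise or anticlockwise, changes from start to start and cannot be seen.
- cap_top (a point): Centre of the cap's flat top, 34 mm above its underside. A coarse quick thread with two lugs holds the cap: it turns easily without rising and is free after 0.8 to 1.25 rad in its loosening direction (1.05 rad is best); near 1.3 rad it meets an end stop. Until free it has about 2 mm of lift and is then held firmly.
- mug_tea: White mug with grey dots, 82 mm across, 91 mm high, upright; bystander. Origin: centre of the underside.
- spice_jar_a: Spice jar with a white top, 47 mm across, 108 mm high; bystander. Origin: centre of the underside.
- spice_jar_b: Spice jar with a dark brown top, 41 mm across, 105 mm high; bystander. Origin: centre of the underside.
- keys: Bunch of keys lying flat, 104 x 115 x 8 mm; bystander. Origin: centre of the underside.
- teaspoon_a: Teaspoon lying flat, 130 x 26 x 11 mm; bystander. Origin: centre of the underside.
- tin: Short food tin with a blue label, 75 mm across, 58 mm high; bystander. Origin: centre of the underside.
- garlic: Garlic bulb, 53 mm; bystander. Origin: centre of the underside.
There are look-alikes about, which are no part of the job. Of the things that look like the cap, the middle-sized one is meant. Leave any pink look-alike of the gas_cylinder alone.

How it is judged:
By the outcome, as a careful person would: the job done as asked, in the order asked, and still so for the second after the job is handed in, while the arm keeps its last pose, push and grip.
It also fails if it takes over 51 s, if anything falls off the work surface, if the arm or the gripper's body presses on something with over 40 N, if the wrist force passes 120 N, or if a joint passes its speed limit or range.

## Working session

There is one attempt and no reset: what is moved stays moved. The work goes in short steps, Python scripts to look and compute and a tool call to move; the robot and the scene stay as the last step left them, time stands still between calls to the robot, and variables do not carry over. Pictures are saved under pics/ and viewed, at most 10 in all, crops included, and the job is handed in when it is done.

Besides the shell and the picture viewer there is one more tool, called after "Emit:" in YAML: its name, and indented under it one key for each argument. carry_out: Moves the arm, as the interface text tells. Its arguments: {"type":"object","properties":{"series":{"type":"array","items":{"type":"array","items":{"type":"number"}}},"force":{"type":"number"}},"required":["series"]}

```bash
mkdir -p pics; cat > h.py <<'E'
import numpy as np, cv2
from plant import observe, optics, job, nets, arm
def ray(cam,u,v):
    i=optics.camera_info(cam); P=np.array(i["pose"])
    d=np.array([(u-i["cx"])/i["fx"],-(v-i["cy"])/i["fy"],-1.0])
    return P[:3,3],P[:3,:3]@d
def at_z(cam,u,v,z):
    o,d=ray(cam,u,v); return o+d*(z-o[2])/d[2]
def tri(a,b):
    (o1,d1),(o2,d2)=a,b
    A=np.stack([d1,-d2],1); s=np.linalg.lstsq(A,o2-o1,rcond=None)[0]
    p,q=o1+s[0]*d1,o2+s[1]*d2
    return (p+q)/2,np.linalg.norm(p-q)
E
python3 - <<'E'
from h import *
ims=[]
for c in("scene","side"):
    im=optics.capture(c); cv2.imwrite(f"pics/{c}0.png",im[...,::-1])
    i=optics.camera_info(c); print(c,{k:v for k,v in i.items() if k!="pose"},np.round(i["pose"],3).tolist())
    for l in("cap","gas_cylinder"):
        for d in nets.look_for(c,l): print(l,d["conf"],np.round(d["box"]))
    for d in nets.tip_of(c,"cap_top"): print("top",d)
s=observe();print(s["t"],s["qpos"],s["eef_pos"],s["orientation"],s["finger_gap"])
E
```

```text
scene {'fx': 396.2746177998861, 'fy': 396.2746177998861, 'cx': 273.3493995966531, 'cy': 210.07919812840436} [[0.458, 0.492, -0.74, -0.232], [-0.889, 0.253, -0.381, -0.33], [-0.0, 0.833, 0.554, 0.68], [0.0, 0.0, 0.0, 1.0]]
cap 0.63 [271. 213. 305. 243.]
cap 0.59 [328. 196. 352. 224.]
cap 0.54 [371. 262. 391. 280.]
gas_cylinder 0.88 [291. 245. 343. 322.]
gas_cylinder 0.67 [322. 216. 359. 274.]
top {'location': [203.6, 340.3], 'conf': 0.74}
top {'location': [221.8, 289.6], 'conf': 0.73}
top {'location': [266.1, 380.0], 'conf': 0.49}
top {'location': [259.5, 333.8], 'conf': 0.19}
side {'fx': 422.15217798724274, 'fy': 422.15217798724274, 'cx': 275.9415770939249, 'cy': 199.90204971166116} [[-0.95, 0.181, -0.254, 0.219], [-0.311, -0.594, 0.742, 0.973], [-0.017, 0.784, 0.621, 0.906], [0.0, 0.0, 0.0, 1.0]]
cap 0.63 [277. 156. 298. 174.]
cap 0.56 [246. 209. 276. 237.]
gas_cylinder 0.68 [272. 172. 302. 210.]
top {'location': [215.5, 265.1], 'conf': 0.83}
top {'location': [176.1, 297.6], 'conf': 0.65}
top {'location': [161.8, 286.0], 'conf': 0.57}
0.4 [ 1.10898955e+00  3.19714689e-01  1.56466995e+00 -1.92864778e-05
  1.25738771e+00 -1.99938701e-02] [0.24583381 0.51973378 0.19134392] [-1.25268371e-05  2.19111234e-01  9.75699882e-01 -8.94400339e-05] 0.09093160450304158
```

View pics/scene0.png

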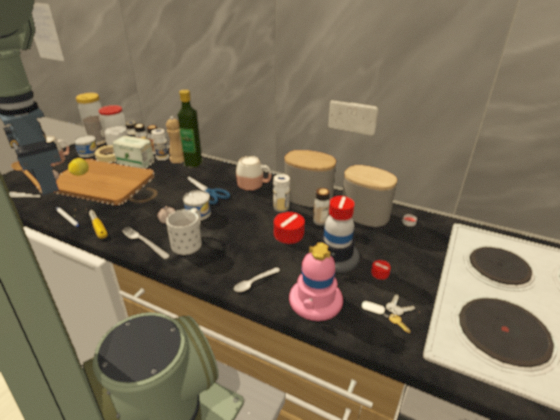

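View pics/side0.png

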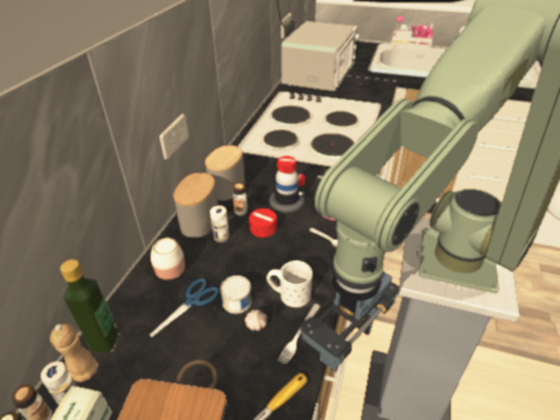

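The wanted cap is on the silver/blue cylinder: scene about (341,205), side about (287,162). The large red look-alike lies on the worktop at scene (289,228), the small one at (381,269). The pink cylinder look-alike is in front at (317,285), and a jar and two canisters stand close behind.

```bash
python3 - <<'E'
from h import *
P={}
for c in("scene","side"):
    optics.capture(c)
    for l in("cap","spice_jar_a","gas_cylinder"):
        for d in nets.trace(c,l):
            if d["conf"]>.3:
                m=d["pixels"]; v,u=np.nonzero(m); print(c,l,round(d["conf"],2),np.round(d["box"]),round(u.mean(),1),round(v.mean(),1))
p,e=tri(ray("scene",340.3,203.6),ray("side",286,161.8)); print("captop",p,e)
print(at_z("scene",340.3,203.6,.17),at_z("side",286,161.8,.17))
# surroundings
for n,a,b in[("jarB top",(322,192),(239,187)),("jarA top",(281,178),(219,211)),("canR top",(369,178),(225,157)),("canL top",(310,161),(196,189)),("pink top",(319,250),(323,180))]:
    print(n,*tri(ray("scene",*a),ray("side",*b)))
print("pink base",at_z("scene",316,302,.01))
E
```

```text
scene cap 0.86 [328. 195. 353. 223.] 341.3 208.5
scene cap 0.79 [372. 259. 391. 280.] 380.6 269.9
scene cap 0.61 [272. 213. 304. 246.] 288.8 227.9
scene spice_jar_a 0.93 [276. 174. 291. 216.] 281.3 193.0
scene spice_jar_a 0.58 [313. 187. 327. 224.] 321.4 206.0
scene gas_cylinder 0.96 [320. 218. 360. 274.] 340.7 244.1
scene gas_cylinder 0.71 [293. 244. 346. 320.] 316.9 286.8
scene gas_cylinder 0.43 [184. 190. 208. 218.] 197.6 202.9
side cap 0.95 [247. 210. 278. 238.] 262.0 222.4
side cap 0.53 [275. 155. 295. 171.] 286.0 163.8
side cap 0.45 [294. 177. 304. 185.] 300.2 179.4
side spice_jar_a 0.96 [230. 184. 246. 216.] 238.4 197.3
side spice_jar_a 0.9 [206. 206. 227. 241.] 218.9 223.1
side gas_cylinder 0.55 [272. 172. 307. 210.] 286.2 193.2
captop [ 0.5518649  -0.10627803  0.16671237] 0.0005542023922930496
[ 0.5473174  -0.10771184  0.17      ] [ 0.55013243 -0.10108954  0.17      ]
jarB top [ 0.68017909 -0.01356664  0.10509899] 0.00039903375994327083
jarA top [0.68946435 0.12020297 0.11086122] 0.001738919552917723
canR top [ 0.77108874 -0.11970564  0.13411828] 0.0037943990595462
canL top [0.786338  0.0697858 0.1348377] 0.001973771611419821
pink top [ 0.42726354 -0.10667874  0.11778252] 0.0057358092039155465
pink base [ 0.37339007 -0.12636523  0.01      ]
```

Units first: shifts go in shares of 600 mm and turns go in shares of 2 rad. So -0.22 m / 0.6 = -0.3667, 0.105 m / 0.6 = 0.175, -0.24 rad / 2 = -0.12.

Emit:
carry_out:
  series:
    - [1,0.0217,-0.0433,0.0333,-0.03]
    - [1,0.0433,-0.0867,0.0667,-0.06]
    - [1,0.065,-0.13,0.1,-0.09]
    - [1,0.0867,-0.1733,0.1167,-0.12]
    - [1,0.1083,-0.2167,0.1333,-0.15]
    - [1,0.13,-0.2667,0.1333,-0.18]
    - [1,0.1517,-0.3167,0.1333,-0.21]
    - [1,0.175,-0.3667,0.1333,-0.24]

```text
t: 1.47
eef_pos: [0.3511, 0.2984, 0.2719]
orientation: [0.0, 0.446, 0.895, 0.0]
wrist_force: [1.1, 0.0, -0.3]
finger_gap: 0.0914
gripper_force: 0.0
```

To row units: -0.22 m / 0.6 = -0.3667, -0.19 m / 0.6 = -0.3167, -0.48 rad / 2 = -0.24.

Emit:
carry_out:
  series:
    - [1,0.0217,-0.0433,0,-0.03]
    - [1,0.0433,-0.0867,0,-0.06]
    - [1,0.065,-0.13,0,-0.09]
    - [1,0.0867,-0.1733,0,-0.12]
    - [1,0.1083,-0.2167,0,-0.15]
    - [1,0.13,-0.2667,0,-0.18]
    - [1,0.1517,-0.3167,0,-0.21]
    - [1,0.175,-0.3667,0,-0.24]

```text
t: 2.13
eef_pos: [0.4561, 0.0783, 0.2717]
orientation: [0.0, 0.646, 0.763, 0.0]
wrist_force: [-0.9, 0.6, 0.5]
finger_gap: 0.0911
gripper_force: 0.0
```

To row units: -0.185 m / 0.6 = -0.3083, -0.15 m / 0.6 = -0.25, -0.34 rad / 2 = -0.17.

Emit:
carry_out:
  series:
    - [1,0.0217,-0.0433,0,-0.03]
    - [1,0.0433,-0.0867,0,-0.06]
    - [1,0.065,-0.13,0,-0.09]
    - [1,0.0867,-0.1733,0,-0.12]
    - [1,0.1083,-0.2167,0,-0.15]
    - [1,0.13,-0.25,0,-0.17]
    - [1,0.1567,-0.3083,0,-0.17]
    - [1,0.1567,-0.3083,0,-0.17]

```text
t: 2.8
eef_pos: [0.5521, -0.1104, 0.2706]
orientation: [0.002, 0.766, 0.643, -0.001]
wrist_force: [0.4, -0.4, 0.1]
finger_gap: 0.0914
gripper_force: 0.0
```

```bash
cat >> h.py <<'E'
from scipy.spatial.transform import Rotation as R
def wpose():
    s=observe(); q=np.array(s["orientation"]); T=np.eye(4)
    T[:3,:3]=R.from_quat(q[[1,2,3,0]]).as_matrix(); T[:3,3]=s["eef_pos"]; return T
def wray(T,u,v):
    i=optics.camera_info("wrist"); X=T@np.array(i["hand_eye"])
    a,b=(u-i["cx"])/i["fx"],(v-i["cy"])/i["fy"]; r=np.hypot(a,b)+1e-12
    d=np.array([np.sin(r)*a/r,-np.sin(r)*b/r,-np.cos(r)]); return X[:3,3],X[:3,:3]@d
def wz(T,u,v,z):
    o,d=wray(T,u,v); return o+d*(z-o[2])/d[2]
E
python3 - <<'E'
from h import *
T=wpose(); im=optics.capture("wrist"); cv2.imwrite("pics/w1.png",im[...,::-1])
s=observe(); print(s["qpos"],s["eef_pos"],s["wrist_torque"])
for d in nets.tip_of("wrist","cap_top"): print(d, wz(T,*d["location"][::-1],.17))
for d in nets.trace("wrist","cap"):
    m=d["pixels"].astype(np.uint8); c=max(cv2.findContours(m,0,2)[0],key=len)[:,0].astype(float)
    w=np.array([wz(T,*p,.17)[:2] for p in c]); (x,y),r=cv2.minEnclosingCircle(w.astype(np.float32)); print(d["conf"],np.round(d["box"]),w.mean(0),(x,y),r)
for c in("scene","side"):
    optics.capture(c); print(c,[(round(d["conf"],2),d["location"]) for d in nets.tip_of(c,"cap_top")])
E
```

```text
[-2.13325116e-01  2.59468711e-01  1.45207075e+00 -6.18825348e-04
  1.43051845e+00 -3.86056821e-02] [ 0.55068286 -0.10774735  0.2706813 ] [-0.05121702  0.0909718  -0.03172445]
{'location': [201.1, 279.9], 'conf': 0.94} [ 0.55447967 -0.11023342  0.17      ]
{'location': [57.9, 281.1], 'conf': 0.69} [0.57835837 0.01940977 0.17      ]
{'location': [257.8, 289.1], 'conf': 0.67} [ 0.55346623 -0.16876402  0.17      ]
{'location': [176.2, 279.4], 'conf': 0.6} [ 0.55810282 -0.08692873  0.17      ]
0.94 [247. 168. 311. 231.] [ 0.55198714 -0.1088389 ] (0.5528677105903625, -0.10879150778055191) 0.031077057123184204
0.68 [277. 236. 301. 268.] [ 0.55320925 -0.16181529] (0.5523563027381897, -0.16324913501739502) 0.016036756336688995
0.6 [250.  32. 312.  93.] [0.57911271 0.01377032] (0.5792931318283081, 0.016569243744015694) 0.03003975935280323
scene [(0.82, [201.5, 338.9]), (0.81, [265.2, 382.5]), (0.54, [220.0, 320.6])]
side [(0.64, [161.0, 285.7]), (0.44, [178.8, 301.5])]
```

View pics/w1.png

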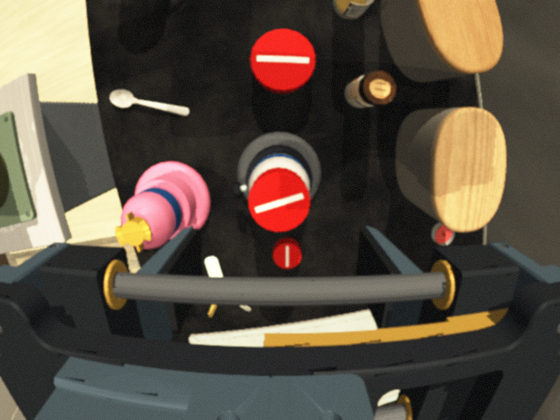

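The wanted cap is centred in the wrist view at (279,200), red with a white stripe. The big look-alike is at (283,60), the small one at (287,255), and pink stands to the left. I'll go part-way down and re-measure.

Emit:
carry_out:
  series:
    - [1,0.0017,-0.0017,-0.0333,0]
    - [1,0.0033,-0.0033,-0.0667,0]
    - [1,0.0033,-0.005,-0.1,0]
    - [1,0.0033,-0.005,-0.1167,0]
    - [1,0.0033,-0.005,-0.1167,0]
    - [1,0.0033,-0.005,-0.1167,0]

```text
t: 3.65
eef_pos: [0.5519, -0.1077, 0.2019]
orientation: [0.0, 0.765, 0.644, 0.0]
wrist_force: [0.1, 0.1, 0.7]
finger_gap: 0.0911
gripper_force: 0.0
```

```bash
python3 - <<'E'
from h import *
for k in range(2):
    T=wpose(); im=optics.capture("wrist")
    print(T[:3,3])
    h=cv2.cvtColor(im,cv2.COLOR_RGB2HSV); m=(((h[...,0]<6)|(h[...,0]>174))&(h[...,1]>170)&(h[...,2]>60)).astype(np.uint8)
    m=cv2.morphologyEx(m,cv2.MORPH_CLOSE,np.ones((15,15)))
    for c in sorted(cv2.findContours(m,0,2)[0],key=cv2.contourArea)[-3:]:
        w=np.array([wz(T,*p,.17)[:2] for p in c[:,0].astype(float)],np.float32); print(cv2.boundingRect(c),cv2.minEnclosingCircle(w),cv2.fitEllipse(w))
    for d in nets.tip_of("wrist","cap_top")[:2]: print(d, wz(T,*d["location"][::-1],.17))
    w=[(d["conf"],np.round(d["box"])) for d in nets.trace("wrist","cap")]; print(w)
cv2.imwrite("pics/w2.png",im[...,::-1])
E
```

```text
[ 0.55189665 -0.10771379  0.20185832]Traceback (most recent call last):
  File "<stdin>", line 8, in <module>
cv2.error: OpenCV(4.12.0) /io/opencv/modules/imgproc/src/shapedescr.cpp:361: error: (-201:Incorrect size of input array) There should be at least 5 points to fit the ellipse in function 'fitEllipseNoDirect'
```

```bash
python3 - <<'E'
from h import *
for k in range(2):
    T=wpose(); im=optics.capture("wrist")
    h=cv2.cvtColor(im,cv2.COLOR_RGB2HSV); m=(((h[...,0]<6)|(h[...,0]>174))&(h[...,1]>170)&(h[...,2]>60)).astype(np.uint8)
    m=cv2.morphologyEx(m,cv2.MORPH_CLOSE,np.ones((15,15)))
    for c in sorted(cv2.findContours(m,0,1)[0],key=cv2.contourArea)[-3:]:
        w=np.array([wz(T,*p,.17)[:2] for p in c[:,0].astype(float)],np.float32); print(cv2.boundingRect(c),cv2.minEnclosingCircle(w),cv2.fitEllipse(w) if len(w)>5 else '')
    for d in nets.tip_of("wrist","cap_top")[:2]: print(d, wz(T,*d["location"][::-1],.17))
cv2.imwrite("pics/w2.png",im[...,::-1])
E
```

```text
(461, 244, 4, 2) ((0.7032891511917114, -0.15365973114967346), 0.0017000125953927636) ((0.7000924944877625, -0.15250511467456818), (0.0009046955965459347, 0.09848422557115555), 77.81061553955078)
(244, 14, 80, 78) ((0.5779628753662109, 0.013498382642865181), 0.028478682041168213) ((0.5780702233314514, 0.013812631368637085), (0.05372054874897003, 0.055665142834186554), 165.95755004882812)
(239, 184, 80, 94) ((0.5570157766342163, -0.1153123527765274), 0.03847167640924454) ((0.5535286664962769, -0.11295684427022934), (0.056334033608436584, 0.07290083914995193), 1.4714994430541992)
{'location': [49.4, 284.2], 'conf': 0.87} [0.57851995 0.01506126 0.17      ]
{'location': [228.0, 277.7], 'conf': 0.63} [ 0.55245052 -0.11033076  0.17      ]
(461, 244, 4, 2) ((0.7039246559143066, -0.1537798047065735), 0.0018814849900081754) ((0.6990618705749512, -0.1527249813079834), (0.0009055318078026175, 0.11398651450872421), 77.77531433105469)
(244, 14, 80, 78) ((0.5782329440116882, 0.013469546101987362), 0.028363024815917015) ((0.578228235244751, 0.013791566714644432), (0.05386139824986458, 0.055542442947626114), 164.65310668945312)
(239, 183, 80, 94) ((0.5573523640632629, -0.11571651697158813), 0.0388377420604229) ((0.5536574125289917, -0.11318586021661758), (0.05633043870329857, 0.07336245477199554), 1.4477975368499756)
{'location': [49.7, 282.9], 'conf': 0.95} [0.57797651 0.01482636 0.17      ]
{'location': [279.3, 286.4], 'conf': 0.89} [ 0.55219385 -0.15386876  0.17      ]
```

View pics/w2.png

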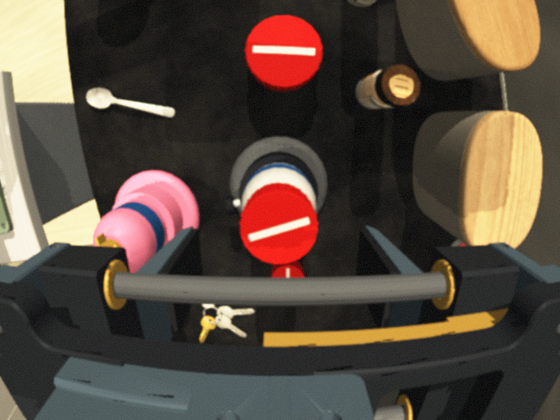

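The cap circle is centred at about (279,224), which is within 1 mm of the TCP's xy, and the fingers straddle it freely. Descending and gripping.

To row units: -0.064 m / 0.6 = -0.1067, -0.001 m / 0.6 = -0.0017.

Emit:
carry_out:
  series:
    - [1,0.0017,-0.0017,-0.025,0]
    - [1,0.0017,-0.0017,-0.05,0]
    - [1,0.0017,-0.0017,-0.075,0]
    - [1,0.0017,-0.0017,-0.0917,0]
    - [1,0.0017,-0.0017,-0.1067,0]
    - [1,0.0017,-0.0017,-0.1067,0]
    - [1,0.0017,-0.0017,-0.1067,0]

```text
t: 4.48
eef_pos: [0.553, -0.1092, 0.1376]
orientation: [0.0, 0.765, 0.644, 0.0]
wrist_force: [-0.6, 1.0, 0.3]
finger_gap: 0.091
gripper_force: 0.0
```

Emit:
carry_out:
  series:
    - [0.5,0,0,0,0]
    - [0.5,0,0,0,0]
    - [0.5,0,0,0,0]
    - [0,0,0,0,0]
    - [0,0,0,0,0]
    - [0,0,0,0,0]
    - [0,0,0,0,0]
    - [0,0,0,0,0]
  force: 60

```text
t: 5.15
eef_pos: [0.5528, -0.1092, 0.1377]
orientation: [0.0, 0.765, 0.644, 0.0]
wrist_force: [-0.4, 1.3, 2.6]
finger_gap: 0.0567
gripper_force: 60.0
```

```bash
python3 - <<'E'
from h import *
s=observe(); print({k:np.round(v,3).tolist() for k,v in s.items()})
E
```

```text
{'t': 5.15, 'qpos': [-0.215, 0.341, 1.675, -0.0, 1.126, -0.044], 'joint_velocities': [-0.001, -0.001, 0.001, 0.0, 0.001, 0.0], 'joint_torque': [-0.005, -39.792, -21.443, 0.073, -0.247, -0.004], 'eef_pos': [0.553, -0.109, 0.138], 'orientation': [0.0, 0.765, 0.644, 0.0], 'wrist_force': [-0.353, 1.322, 2.615], 'wrist_torque': [-0.071, 0.246, 0.012], 'gripper_force': 60.001, 'finger_gap': 0.057}
```

To row units: 0.3 rad / 2 = 0.15.

Emit:
carry_out:
  series:
    - [0,0,0,0,0.03]
    - [0,0,0,0,0.06]
    - [0,0,0,0,0.09]
    - [0,0,0,0,0.12]
    - [0,0,0,0,0.15]
    - [0,0,0,0,0.15]

```text
t: 5.65
eef_pos: [0.5528, -0.109, 0.1378]
orientation: [-0.0, 0.66, 0.752, 0.0]
wrist_force: [-0.4, 0.9, 2.6]
finger_gap: 0.0566
gripper_force: 60.0
```

```bash
python3 - <<'E'
from h import *
s=observe(); print({k:np.round(v,3).tolist() for k,v in s.items() if k in('t','qpos','wrist_torque','wrist_force','orientation','eef_pos','finger_gap')})
E
```

```text
{'t': 5.65, 'qpos': [-0.215, 0.341, 1.675, 0.0, 1.126, -0.345], 'eef_pos': [0.553, -0.109, 0.138], 'orientation': [-0.0, 0.66, 0.752, 0.0], 'wrist_force': [-0.415, 0.871, 2.609], 'wrist_torque': [0.091, 0.245, -0.004], 'finger_gap': 0.057}
```

To row units: 0.3 rad / 2 = 0.15.

Emit:
carry_out:
  series:
    - [0,0,0,0,0.03]
    - [0,0,0,0,0.06]
    - [0,0,0,0,0.09]
    - [0,0,0,0,0.12]
    - [0,0,0,0,0.15]

```text
t: 6.07
eef_pos: [0.5525, -0.109, 0.1378]
orientation: [-0.0, 0.54, 0.842, 0.0]
wrist_force: [-1.1, 0.5, 3.1]
finger_gap: 0.0564
gripper_force: 60.0
```

```bash
python3 - <<'E'
from h import *
s=observe(); print({k:np.round(v,3).tolist() for k,v in s.items() if k in('t','qpos','wrist_torque','wrist_force','orientation','eef_pos','finger_gap')})
im=optics.capture("scene"); cv2.imwrite("pics/s3.png",cv2.resize(im[150:350,220:440,::-1],None,fx=3,fy=3))
E
```

```text
{'t': 6.067, 'qpos': [-0.215, 0.341, 1.675, 0.0, 1.126, -0.646], 'eef_pos': [0.553, -0.109, 0.138], 'orientation': [-0.0, 0.54, 0.842, 0.0], 'wrist_force': [-1.065, 0.505, 3.099], 'wrist_torque': [0.043, 0.386, -0.057], 'finger_gap': 0.056}
```

View pics/s3.png

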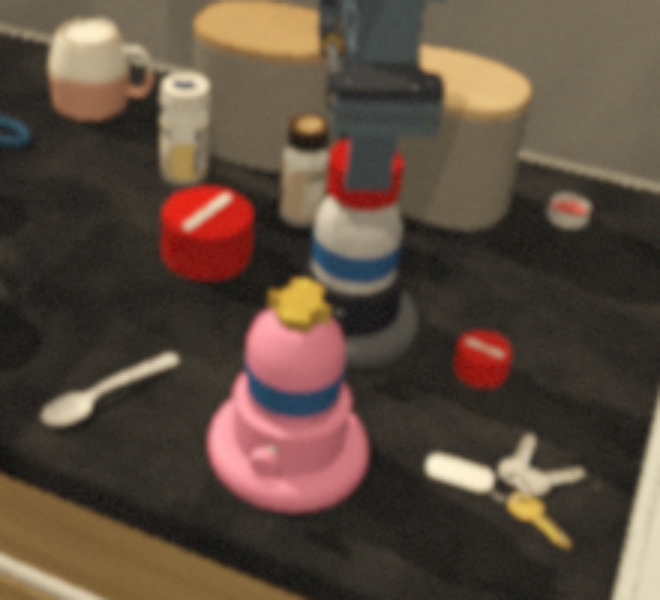

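The gripper holds the cap on the cylinder, and nothing nearby has been disturbed. After 0.6 rad the moment is only about 0.06 N m, so anticlockwise is the loosening direction. I'll continue to 1.05 rad, then test the lift gently.

To row units: 0.45 rad / 2 = 0.225.

Emit:
carry_out:
  series:
    - [0,0,0,0,0.03]
    - [0,0,0,0,0.06]
    - [0,0,0,0,0.09]
    - [0,0,0,0,0.12]
    - [0,0,0,0,0.15]
    - [0,0,0,0,0.18]
    - [0,0,0,0,0.21]
    - [0,0,0,0,0.225]

```text
t: 6.78
eef_pos: [0.5517, -0.1094, 0.1377]
orientation: [-0.001, 0.339, 0.941, -0.0]
wrist_force: [-3.3, -0.2, 6.0]
finger_gap: 0.0564
gripper_force: 60.0
```

To row units: 0.006 m / 0.6 = 0.01, 0.004 m / 0.6 = 0.0067.

Emit:
carry_out:
  series:
    - [0,0,0,0,0]
    - [0,0,0,0.0033,0]
    - [0,0,0,0.0067,0]
    - [0,0,0,0.01,0]
    - [0,0,0,0.01,0]

```text
t: 7.2
eef_pos: [0.5518, -0.1093, 0.1428]
orientation: [-0.001, 0.339, 0.941, -0.0]
wrist_force: [-3.4, -0.9, -3.3]
finger_gap: 0.0565
gripper_force: 60.0
```

```bash
python3 - <<'E'
from h import *
s=observe(); print({k:np.round(v,3).tolist() for k,v in s.items() if k in('t','qpos','wrist_torque','wrist_force','orientation','eef_pos','finger_gap')})
E
```

```text
{'t': 7.2, 'qpos': [-0.216, 0.337, 1.667, -0.001, 1.14, -1.094], 'eef_pos': [0.552, -0.109, 0.143], 'orientation': [-0.001, 0.339, 0.941, -0.0], 'wrist_force': [-3.385, -0.94, -3.271], 'wrist_torque': [-0.259, 0.766, -0.016], 'finger_gap': 0.057}
```

Lifted 5 mm with only the cap's weight on the wrist, so it is free. Lifting on and then moving to the side.

To row units: 0.07 m / 0.6 = 0.1167, 0.06 m / 0.6 = 0.1.

Emit:
carry_out:
  series:
    - [0,0,0,0.0067,0]
    - [0,0,0,0.0133,0]
    - [0,0,0,0.0233,0]
    - [0,0,0,0.0367,0]
    - [0,0,0,0.0533,0]
    - [0,0,0,0.075,0]
    - [0,0,0,0.1,0]
    - [0,0,0,0.1167,0]

```text
t: 7.87
eef_pos: [0.5544, -0.1093, 0.2164]
orientation: [0.002, 0.339, 0.941, 0.001]
wrist_force: [0.1, 0.0, -2.0]
finger_gap: 0.0566
gripper_force: 60.0
```

To row units: 0.12 m / 0.6 = 0.2, 0.115 m / 0.6 = 0.1917.

Emit:
carry_out:
  series:
    - [0,0,0.02,0,0]
    - [0,0,0.05,0,0]
    - [0,0,0.0833,0,0]
    - [0,0,0.1167,0,0]
    - [0,0,0.15,0,0]
    - [0,0,0.175,0,0]
    - [0,0,0.1917,0,0]
    - [0,0,0.2,0,0]

```text
t: 8.53
eef_pos: [0.5527, 0.0127, 0.2134]
orientation: [-0.0, 0.338, 0.941, 0.0]
wrist_force: [-0.1, -0.3, -2.1]
finger_gap: 0.0564
gripper_force: 60.0
```

Emit:
carry_out:
  series:
    - [0,0,0,0,0]
    - [0,0,0,0,0]
    - [0,0,0,0,0]
    - [0,0,0,0,0]
    - [0,0,0,0,0]
    - [0,0,0,0,0]

```text
t: 9.03
eef_pos: [0.5529, 0.0103, 0.2134]
orientation: [-0.0, 0.339, 0.941, 0.0]
wrist_force: [-0.1, -0.2, -1.6]
finger_gap: 0.0564
gripper_force: 60.0
```

```bash
python3 - <<'E'
from h import *
s=observe(); print({k:np.round(v,3).tolist() for k,v in s.items() if k in('t','joint_velocities','wrist_torque','wrist_force','orientation','eef_pos','finger_gap','gripper_force')})
im=optics.capture("scene"); cv2.imwrite("pics/s4.png",cv2.resize(im[120:320,220:440,::-1],None,fx=3,fy=3))
E
```

```text
{'t': 9.033, 'joint_velocities': [0.003, 0.0, -0.001, 0.002, -0.001, 0.002], 'eef_pos': [0.553, 0.01, 0.213], 'orientation': [-0.0, 0.339, 0.941, 0.0], 'wrist_force': [-0.103, -0.182, -1.645], 'wrist_torque': [-0.081, 0.002, -0.016], 'gripper_force': 59.999, 'finger_gap': 0.056}
```

View pics/s4.png

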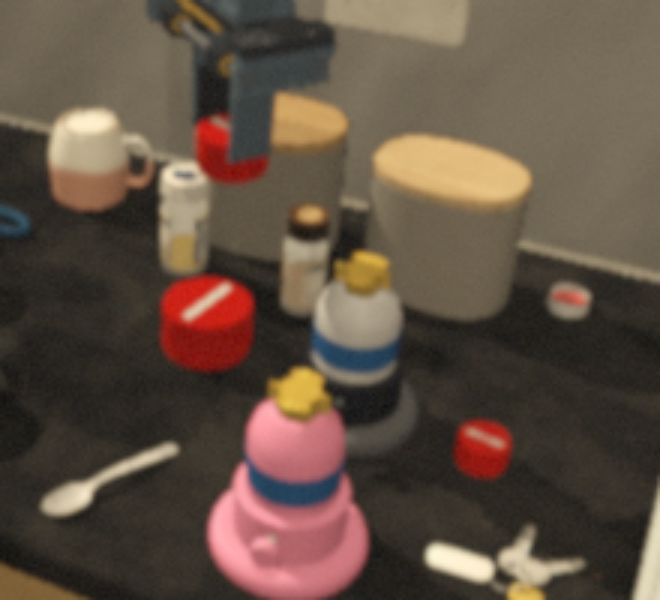

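The brass neck at (362,272) is fully uncovered, and the cap is held upright in the fingers at (232,147), clear of everything. Nothing around it has been disturbed, so I'll hand in.

```bash
python3 -c "
from plant import job; print(job.hand_in())"
```

```text
the job is handed in; nothing more can be done
None
```

The red cap came off by turning it about 1.05 rad anticlockwise, the first way I tried, and I handed in the job with the gripper still holding the cap upright and still, about 6 cm above the uncovered mouth and 12 cm to one side; nothing nearby was disturbed.

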